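# Roll the small wheel up into the bench stand and close the keeper

## Task

Roll the small wheel that stands in the mouth of the wheel stand up the ramp and over the top until it sits against the rubber stop: push it with the fingertips, staying behind it all the way up so that it neither runs free nor rolls back. Then push the keeper bar shut behind it, all the way across the stand. The wheel is only to be rolled, not gripped, lifted or tipped over, and leave the other things on the bench where they are.

Things in the scene. Friction and masses are not known exactly. Their poses are not given: they have to be found in the camera images.
- stand: bench wheel stand of bare metal, fixed to the bench. Origin on the bench; x is the way the wheel rolls in (mouth towards -x, stop at +x), y to the left of that, z up. Two guide rails with inner faces at y = -32 and +32 mm, 5 mm thick, run beside the ramp, 29 mm above it, then level at z = 60 beside the seat. Foot flanges reach to y = -59 and +59; two uprights behind the stop to z = 150
- ramp_toe (a point): lower end of the ramp, on its top, mid-width: x = -160, y = 0, z = 2 mm in the stand's frame. Before it the rails flare out to y = -51 and +51 at x = -226, in a mouth 30 mm high, with the bare bench as floor
- crest (a point): upper end of the ramp, mid-width: x = 30, y = 0, z = 30 mm in the stand's frame. The aluminium ramp, 64 mm wide, rises to it from the toe at 8.4 deg; beyond it the floor falls at 10 deg to the stop, so a wheel pushed over the crest rolls the last bit by itself and stays at the stop
- wheel: small black wheel, 150 mm in diameter, 50 mm wide, solid rubber tyre, light metal spokes, 0.5 to 1 kg, free to roll; stands upright on the bench in the stand's mouth. Origin at its middle; y is its axle, the other axes turn with it. Seated at the stop its middle is at x = 71, y = 0, z = 100 mm in the stand's frame. Push it below axle height: a finger rubbing higher up brakes it
- stop_face (a point): middle of the rubber stop's face, 100 mm above the bench, at x = 146, y = 0 in the stand's frame; the face is 62 mm wide and 56 mm high and looks towards the mouth
- keeper (a joint): angle of the keeper bar about its upright pivot: 0 = wide open, growing as it closes, 2.40 = fully shut at its end of travel, behind a seated wheel. At 0.83 the bar points straight back (-x of the stand); below that it slants outwards (to -y); at 2.40 it points to +y. It turns stiffly (1 to 2 N at the grip) and stays where it is left; shut, it clears a seated wheel by some 8 mm
- keeper_hinge (a point): point on the keeper's pivot axis at the height of the bar's centre line, at x = -14, y = -47, z = 75.5 mm in the stand's frame; its post is 20 mm thick and stands outside the rail
- keeper_grip (a point): middle of the black grip near the free end of the keeper bar, on its centre line, 98 mm from the pivot axis; bar 12 mm and grip 18 mm in diameter, level, the whole bar 122 mm long; it moves with the bar and passes over the rails
- bar_rest (a point): top of the dark block on which the shut bar lies, outside the +y rail: x = -12, y = 47, z = 64 mm in the stand's frame; 20 x 12 mm, with a tab up to z = 85 on its +x side
- spray_can: bystander: upright spray can, 65 mm in diameter, 200 mm high, origin under its base
- paste_tin: bystander: tub of tyre paste, 90 mm in diameter, 75 mm high, origin under its base
- socket: bystander: dark impact socket standing on end, 36 mm in diameter, 55 mm high, origin under its base
- tyre_lever: bystander: flat steel tyre lever lying beside the stand, 270 x 26 x 9 mm, length along its x, origin on the bench 5 mm from its middle
- mallet: bystander: rubber mallet lying on the bench, 280 mm long, length along its x
- bare_tyre: bystander: bare tyre lying flat, 150 mm outside, 96 mm inside, 50 mm high, origin under its middle
- bearing: bystander: ball bearing lying flat, 52 mm in diameter, 15 mm high, origin under its middle
Things that resemble listed ones, but are neither listed nor needed, are in the scene too. What is shaped like the wheel but white is not meant.

How it is judged:
By the outcome, as a careful person would: the job done as asked, in the order asked, and still so for the second after the job is handed in, with the robot touching nothing.
It also fails if it takes over 64 s, if anything falls off the work surface, if the arm or the gripper's body presses on something with over 40 N, if the wrist force passes 120 N, or if a joint passes its speed limit or range.

## Robot

A 6-joint arm with a two-finger parallel gripper is mounted at the origin on the work surface. World frame = base frame: x ahead of the robot, y to its left, z up, the work surface at z = 0. Lengths are in mm, angles in rad, forces in N, time in s.
With the tool pointing down it reaches from about 350 to 875 mm from the base axis. Payload 4.2 kg.
Tool frame: the origin (TCP) lies midway between the tips of the shut fingers; the grasp point (between the pads) lies 19 mm behind it; z points along the fingers, y is the line along which they close (so a half turn about z gives the same grasp; the last joint's range is limited). The gripper opens to 85 mm and grips with 20 to 120 N. Pads are 22 mm wide; open, the fingers measure 114 mm over their backs; the gripper's body (76 mm by 85 mm) begins 54 mm behind the grasp point. The pads swing forward as they close: fully open they stand 13 mm farther back than shut.
Start: joints at [1.397, 0.385, 0.008, 0, -1.194, -0.259], TCP at [262.1, 567.365, 197.212] pointing down, gripper open.
Joint ranges: [-3.14, 3.14], [-1.21, 2.06], [-1.07, 1.41], [-3.16, 2.05], [-2.99, -0.16], [-3.1, 3.1]. Speed limits (rad/s): [2.79, 2.79, 3.14, 3.14, 3.14, 3.14].

## Interface

Orientations are given as a unit quaternion [x, y, z, w].
In Python, from bench import read_state, get_image, job_done gives the robot as it stands.
- The arm moves only by the shell command python3 -m jog 'ROWS'. ROWS is JSON, a list of rows, each a list of 3 entries, a list of its own where there are three numbers: the shift along the world's x, y, z scaled (see below), then the turn, a rotation vector about the world's x, y, z scaled (see below), then the gripper's target within -1 to 1 (shut at 1, half-way at 0, fully open at -1). In form: [[[x, y, z], [wx, wy, wz], claw], ...]. A call has 1 to 20 rows; each row is the pose to reach, as a shift and turn from the pose commanded when the call began; what a row does not reach only later rows make up. The controller multiplies each number of a shift by 10 cm and each number of a turn by 120 degrees. A row lasts 1/10 s, in which the tool goes at most 50 mm and 8.59 degrees, less where a joint would pass 70% of its speed; a pose out of reach is approached as far as the arm can. A call with a number of a shift or a turn outside -1 to 1 is refused whole. A call with a gripper value outside its range is refused whole. The fingers move at their own pace and stop on an object; the grip force is fixed at half the most. Time passes only in rows, so rows that repeat a pose let the fingers close. It gives the time, the measured TCP pose, the force, the opening and the grip force at its end, in the units of the state.
- read_state(): the state, without advancing time (a new reading comes with each control period).
- get_image(name): name is "scene" or "top"; returns a dict with "frame" (480x640x3 uint8, red, green, blue), "range_z" (480x640 float32, mm along the optical axis (not along the pixel's ray), 0 where there is no reading), "fx", "fy", "cx", "cy" (pixels), "distortion" ([k1, k2, p1, p2, k3] as OpenCV has them; the pictures are not rectified), "R" (3x3) and "t" (3): a world point X has camera coordinates R X + t. Camera axes: x right, y down, z forward; pixel columns grow to the right and rows downward; lengths in mm; the calibration is good to about 2 mm. A picture is of the moment at which its call begins.
- job_done(): hands the job in; it is judged then, once.
The state is a dict: "clock": time; "joints": joint angles; "joint_vel": joint speeds; "joint_efforts": joint torques, N m; "position": TCP position; "ee_rot": TCP orientation; "contact_force": force on the tool from outside, world axes, zero at the start; "wrist_torque": the same for the moment, N m; "gripper_width": finger opening in mm; "grasp_force": force on a finger pad.
Only numpy, scipy, OpenCV 4.12 (cv2) and the standard library are available. Lean on these libraries where they do the work, as an engineer would, in place of code of your own. Each camera call takes 0.05 s, during which the arm holds its last target. There are 200 camera calls.

## Working session

There is one attempt and no reset: what is moved stays moved. The work goes in short steps, Python scripts to look and compute and a shell command to move; the robot and the scene stay as the last step left them, time stands still between calls to the robot, and variables do not carry over. Pictures are saved under pics/ and viewed, at most 10 in all, crops included, and the job is handed in when it is done.

```bash
ls; mkdir -p pics
python3 - <<'E'
from bench import *
import cv2, numpy as np
s=read_state(); print({k:np.round(v,3).tolist() for k,v in s.items()})
for n in("scene","top"):
    g=get_image(n); cv2.imwrite(f"pics/{n}0.png",g["frame"][...,::-1]); np.savez(f"{n}0.npz",**g)
    print(n,g["fx"],g["cx"],g["cy"],g["distortion"],np.round(g["R"],3).tolist(),g["t"])
E
```

```text
pics
{'clock': 0.0, 'joints': [1.397, 0.386, 0.007, -0.0, -1.194, -0.259], 'joint_vel': [-0.0, -0.0, -0.001, 0.001, 0.001, 0.001], 'joint_efforts': [-0.0, -39.229, 18.84, 4.186, -0.005, -0.0], 'position': [261.858, 566.764, 196.111], 'ee_rot': [0.977, -0.215, -0.0, 0.001], 'contact_force': [-0.248, -1.362, -0.126], 'wrist_torque': [-0.002, -0.032, -0.012], 'grasp_force': 0.0, 'gripper_width': 85.386}
scene 594.9354974507592 316.3371782214499 237.5003330832592 [-0.09529624  0.          0.          0.          0.        ] [[-0.888, 0.46, -0.005], [0.372, 0.711, -0.597], [-0.271, -0.532, -0.802]] [ 507.46488354 -147.9939731  1681.88135118]
top 441.9495756582957 313.80521679600525 234.2410713196936 [-0.01668803  0.          0.          0.          0.        ] [[-0.024, -1.0, 0.006], [-0.986, 0.023, -0.166], [0.166, -0.009, -0.986]] [4.09022121e-01 5.55159435e+02 1.35801704e+03]
```

View pics/scene0.png

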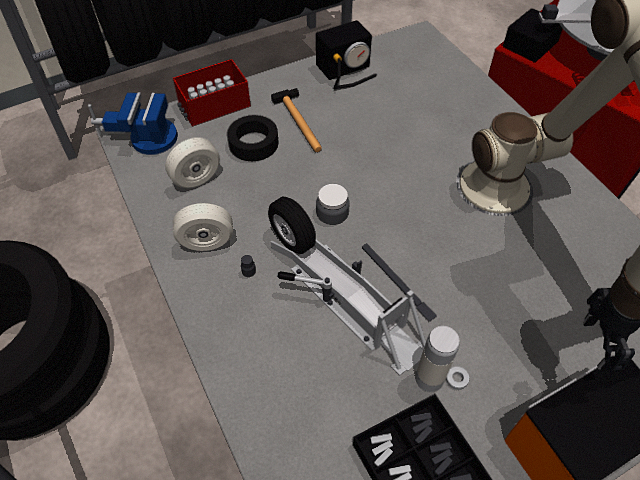

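View pics/top0.png

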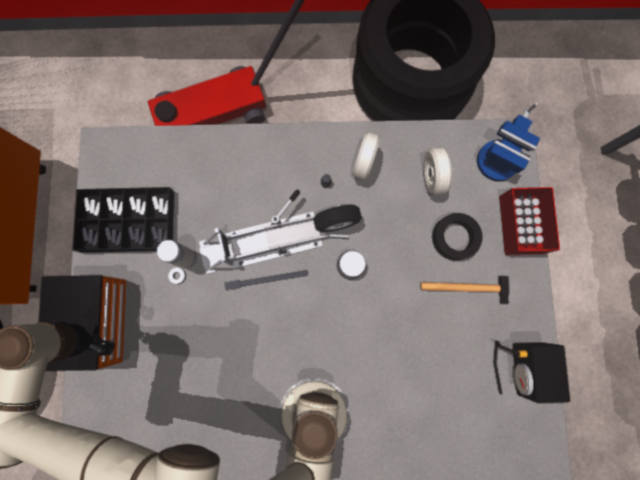

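The wheel candidates are the black one standing in the mouth (scene 292,225; top 337,217), two white ones (scene 193,162 and 203,228) and the bare tyre lying flat (scene 252,137). The black upright wheel with spokes in the mouth fits. I'll enlarge it to confirm and get the stand's features.

```bash
cat > h.py <<'E'
import numpy as np, cv2
def cloud(g):
    K=np.array([[g["fx"],0,g["cx"]],[0,g["fy"],g["cy"]],[0,0,1.]])
    v,u=np.mgrid[:480,:640]
    p=cv2.undistortPoints(np.stack([u,v],-1).reshape(-1,1,2).astype(np.float64),K,np.array(g["distortion"])).reshape(480,640,2)
    z=g["range_z"][...,None].astype(float)
    c=np.concatenate([p*z,z],-1)
    w=(c-g["t"])@g["R"]; w[z[...,0]==0]=np.nan
    return w
def proj(g,X):
    K=np.array([[g["fx"],0,g["cx"]],[0,g["fy"],g["cy"]],[0,0,1.]])
    return cv2.projectPoints(np.asarray(X,float).reshape(-1,1,3),cv2.Rodrigues(np.array(g["R"]))[0],np.array(g["t"],float),K,np.array(g["distortion"]))[0].reshape(-1,2)
E
python3 - <<'E'
from h import *
t=dict(np.load("top0.npz")); s=dict(np.load("scene0.npz"))
a=cv2.resize(t["frame"][170:290,190:370],(800,533),interpolation=cv2.INTER_CUBIC)
b=cv2.resize(s["frame"][185:385,235:475],(720,600),interpolation=cv2.INTER_CUBIC)
cv2.imwrite("pics/tc.png",a[...,::-1]);cv2.imwrite("pics/sc.png",b[...,::-1])
W=cloud(t);V=cloud(s)
for n,C,pts in(("top",W,[(337,212),(222,240),(210,250),(352,264),(268,280),(300,410)]),("sc",V,[(333,190),(300,290),(340,60+220),(395,300),(327,280)])):
    for u,v in pts: print(n,u,v,np.round(C[v,u]))
for n,C in(("top",W),("sc",V)):
    m=(C[...,0]>300)&(C[...,0]<640)&(C[...,1]>-150)&(C[...,1]<320)&(C[...,2]>135)
    print(n,np.round(C[m][::4]).tolist()[:40])
E
```

```text
top 337 212 [603. -82. 150.]
top 222 240 [530. 262. 130.]
top 210 250 [518. 326.   3.]
top 352 264 [ 455. -128.   72.]
top 268 280 [416. 137.  13.]
top 300 410 [ 57.  37. 198.]
sc 333 190 [ 450. -139.   78.]
sc 300 290 [645.  52.  -3.]
sc 340 280 [549.  83.  17.]
sc 395 300 [450. 187.  -2.]
sc 327 280 [599. 107.  86.]
top [[626.0, -98.0, 140.0], [627.0, -111.0, 137.0], [624.0, -89.0, 138.0], [623.0, -101.0, 142.0], [622.0, -113.0, 143.0], [623.0, -125.0, 137.0], [620.0, -80.0, 142.0], [619.0, -92.0, 144.0], [618.0, -103.0, 149.0], [620.0, -116.0, 139.0], [617.0, -65.0, 142.0], [616.0, -77.0, 146.0], [615.0, -88.0, 149.0], [616.0, -101.0, 145.0], [615.0, -113.0, 145.0], [617.0, -125.0, 135.0], [613.0, -65.0, 145.0], [612.0, -76.0, 149.0], [611.0, -88.0, 153.0], [612.0, -100.0, 147.0], [612.0, -112.0, 148.0], [612.0, -50.0, 140.0], [609.0, -61.0, 150.0], [609.0, -73.0, 149.0], [610.0, -85.0, 146.0], [609.0, -97.0, 150.0], [610.0, -109.0, 143.0], [611.0, -122.0, 139.0], [609.0, -50.0, 138.0], [607.0, -61.0, 146.0], [606.0, -73.0, 152.0], [605.0, -85.0, 155.0], [606.0, -97.0, 148.0], [60
[... 408 characters left out ...]
.0, -128.0, 135.0], [608.0, -117.0, 143.0], [599.0, -114.0, 141.0], [590.0, -104.0, 146.0], [582.0, -98.0, 149.0], [612.0, -120.0, 138.0], [606.0, -111.0, 144.0], [598.0, -104.0, 147.0], [589.0, -99.0, 147.0], [582.0, -92.0, 150.0], [618.0, -114.0, 144.0], [610.0, -107.0, 146.0], [603.0, -99.0, 151.0], [593.0, -97.0, 148.0], [585.0, -91.0, 150.0], [624.0, -118.0, 138.0], [618.0, -108.0, 146.0], [610.0, -102.0, 148.0], [601.0, -99.0, 146.0], [590.0, -92.0, 148.0], [581.0, -87.0, 148.0], [622.0, -117.0, 135.0], [616.0, -106.0, 143.0], [609.0, -97.0, 150.0], [601.0, -91.0, 150.0], [591.0, -91.0, 145.0], [583.0, -84.0, 148.0], [623.0, -109.0, 140.0], [618.0, -96.0, 150.0], [609.0, -91.0, 152.0]]
```

View pics/tc.png

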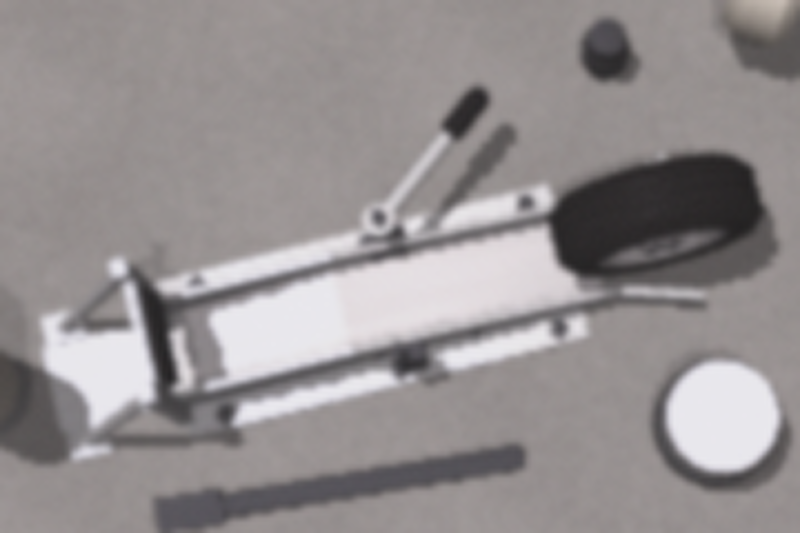

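View pics/sc.png

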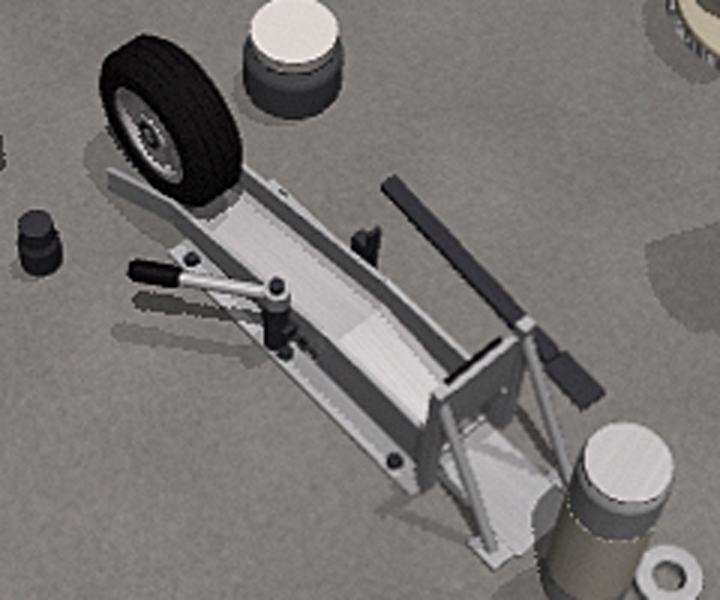

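The crops confirm the black spoked wheel standing in the mouth (top crop 655,215; scene crop 170,120). The keeper is at scene crop 277,287 (hinge) to 155,272 (grip), and the bar rest at 367,240. Next I'll fit the poses.

Run:
```python
from h import *
from scipy.optimize import least_squares
t=dict(np.load("top0.npz")); s=dict(np.load("scene0.npz"))
T=lambda u,v:(190+u*.225-.4,170+v*.225-.4); S=lambda u,v:(235+u/3-.33,185+v/3-.33)
F=[(t,T(378,217),(-14,-47,87)),(t,T(705,297),(-226,51,30)),(t,T(410,357),(-12,47,75)),(t,T(345,312),(30,0,30)),
(s,S(277,285),(-14,-47,87)),(s,S(110,172),(-226,-51,30)),(s,S(368,238),(-12,47,80)),(s,S(365,322),(30,0,30))]
def w(p,X):
    c,q=np.cos(p[2]),np.sin(p[2]); X=np.atleast_2d(X).astype(float)
    return np.c_[p[0]+c*X[:,0]-q*X[:,1],p[1]+q*X[:,0]+c*X[:,1],X[:,2]]
f=lambda p:np.concatenate([(proj(g,w(p,X))[0]-uv)for g,uv,X in F])
r=least_squares(f,[550,120,1.8],loss="soft_l1"); p=r.x
print("feat",p,np.round(f(p).reshape(-1,2),1).tolist())
# refine on cloud: ramp + rails tops by SDF
C=np.concatenate([cloud(t).reshape(-1,3),cloud(s).reshape(-1,3)])
c,q=np.cos(p[2]),np.sin(p[2]);D=C-[p[0],p[1],0];L=np.c_[c*D[:,0]+q*D[:,1],-q*D[:,0]+c*D[:,1],D[:,2]]
# wheel
m=(L[:,0]>-290)&(L[:,0]<-100)&(abs(L[:,1])<40)&(L[:,2]>45)&(L[:,2]<165);P=C[m]
def sd(v):
    d=P-[v[0],v[1],75+v[3]];a=np.array([-np.sin(v[2]),np.cos(v[2])]);e=np.array([a[1],-a[0]])
    ax=abs(d[:,:2]@a)-25;ra=np.hypot(d[:,:2]@e,d[:,2])-75
    return np.where(np.maximum(ax,ra)>0,np.hypot(np.maximum(ax,0),np.maximum(ra,0)),np.maximum(ax,ra))
v=least_squares(sd,[w(p,(-200,0,0))[0,0],w(p,(-200,0,0))[0,1],p[2],0],loss="soft_l1",f_scale=3).x
d=v[:2]-p[:2];print("wheel",v,len(P),"in stand",c*d[0]+q*d[1],-q*d[0]+c*d[1],v[2]-p[2])
for y in(-1,1):
    k=(L[:,0]>50)&(L[:,0]<120)&(L[:,1]*y>20)&(L[:,1]*y<50)&(L[:,2]>54)&(L[:,2]<70);print("rail",y,np.median(L[k],0),k.sum())
k=(L[:,0]>60)&(L[:,0]<180)&(abs(L[:,1])<60)&(L[:,2]>105);print("stop",np.percentile(L[k],[2,50,98],0).round().tolist())
k=(L[:,0]<0)&(L[:,0]>-150)&(L[:,1]<-60)&(L[:,1]>-150)&(L[:,2]>66)&(L[:,2]<95);g=np.median(L[k],0)
print("bar",g,"kang",0.83-np.arctan2(-47-g[1],-14-g[0]), k.sum())
np.save("p.npy",p)
def draw(g,seg,img):
    for a,b in seg:
        uv=proj(g,w(p,np.linspace(a,b,20)));cv2.polylines(img,[np.int32((uv-o)*k*16+8*k)],0,(0,255,0),1,16,4)
z=lambda x:31+(x+160)*28/190
seg=[((-160,y,31),(30,y,60)) for y in(-32,32)]+[((30,y,60),(140,y,60)) for y in(-32,32)]+[((30,-32,30),(30,32,30)),((-160,-32,2),(-160,32,2)),((146,-31,128),(146,31,128)),((-226,51,30),(-160,32,30)),((-226,-51,30),(-160,-32,30)),((-14,-47,87),(-14,-47,0)),((-22,47,64),(-2,47,64)),((-120,59,2),(140,59,2)),((-120,-59,2),(140,-59,2))]
out=[]
for g,(u,vv),k in((t,(195,180),2.4),(s,(245,190),2.2)):
    o=np.array([u,vv]);M=np.float64([[k,0,-u*k],[0,k,-vv*k]]);I=cv2.warpAffine(g["frame"],M,(400,460),flags=2)[...,::-1].copy();draw(g,seg,I);out.append(I)
cv2.imwrite("pics/ov.png",np.hstack(out))
```

```text
feat [548.40873393 110.34370589   1.80763383] [[0.1, 1.1], [-0.6, -1.1], [-0.0, -0.7], [-0.8, 0.6], [0.6, 0.1], [0.2, -1.7], [-0.1, -3.8], [-2.4, 1.2]]
wheel [596.32084935 -86.89833764   1.77610661  -0.93940982] 2485 in stand -202.9776022828432 -0.2958216358187329 -0.03152722462609603
rail -1 [ 85.36819778 -37.31212476  58.91393322] 116
rail 1 [86.31737706 31.82524188 58.22859889] 126
stop [[147.0, -52.0, 106.0], [159.0, -3.0, 130.0], [177.0, 45.0, 152.0]]
bar [-74.16339298 -95.59595601  80.20214578] kang 0.15056158744787074 400
```

View pics/ov.png

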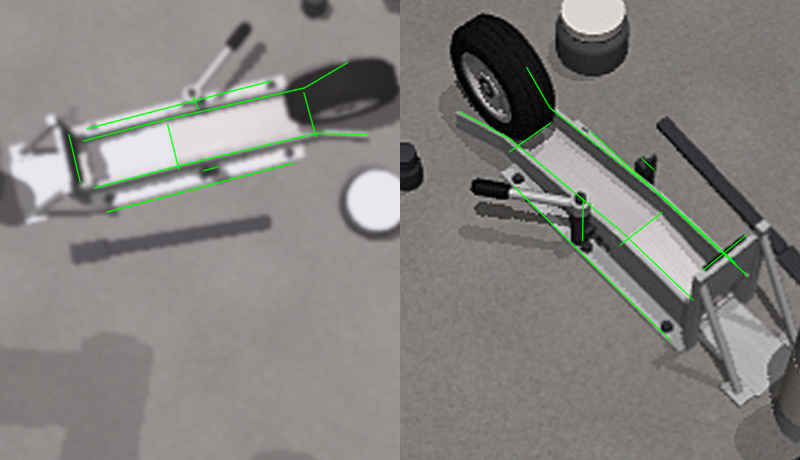

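The overlay fits to 2–3 mm; the rail midline shows the stand shifted about 2 mm towards -y, so I'm correcting for that. Stand origin is about (550.3, 110.8), yaw 1.808, wheel at stand x = -203. The plan is to tilt the tool 45° and push below the axle from behind, so first I carry it high to a point behind the mouth.

```bash
python3 -m jog '[[[0,0,1],[0,0,0],1],[[0,0,1],[0,0,0],1],[[0,0,1],[0,0,0],1]]'
python3 -m jog '[[[0.45,-0.98,0],[0,0,-0.054],1],[[0.45,-0.98,0],[0,0,-0.054],1],[[0.45,-0.98,0],[0,0,-0.054],1]]'
python3 -m jog '[[[0.45,-0.98,0],[0,0,-0.054],1],[[0.45,-0.98,0],[0,0,-0.054],1],[[0.45,-0.98,0],[0,0,-0.054],1]]'
python3 -m jog '[[[0.45,-0.98,0],[0,0,-0.054],1],[[0.45,-0.98,0],[0,0,-0.054],1],[[0.45,-0.98,0],[0,0,-0.054],1]]'
python3 -m jog '[[[0.45,-0.98,0],[0,0,-0.054],1],[[0.45,-0.98,0],[0,0,-0.054],1],[[0.45,-0.98,0],[0,0,-0.054],1]]'
```

```text
clock: 0.4
position: [263.8, 570.4, 305.7]
ee_rot: [0.977, -0.214, 0.001, -0.008]
contact_force: [0.5, 0.1, 0.4]
gripper_width: 43.8
grasp_force: 0.0
clock: 0.7
position: [308.2, 465.5, 297.7]
ee_rot: [0.963, -0.271, 0.0, 0.0]
contact_force: [0.1, 0.0, 0.2]
gripper_width: 0.1
grasp_force: 0.0
clock: 1.0
position: [352.9, 367.9, 297.5]
ee_rot: [0.946, -0.325, 0.0, 0.0]
contact_force: [0.4, 0.6, 0.0]
gripper_width: -0.0
grasp_force: 0.0
clock: 1.3
position: [397.9, 270.4, 297.3]
ee_rot: [0.926, -0.378, 0.0, 0.0]
contact_force: [-0.1, -0.1, -0.9]
gripper_width: -0.1
grasp_force: 0.0
clock: 1.6
position: [443.1, 172.7, 297.0]
ee_rot: [0.903, -0.43, 0.0, 0.0]
contact_force: [0.0, 0.4, -0.6]
gripper_width: 0.1
grasp_force: 0.0
```

```bash
python3 -m jog '[[[0.45,-0.98,0],[0,0,-0.054],1],[[0.45,-0.98,0],[0,0,-0.054],1],[[0.45,-0.98,0],[0,0,-0.054],1]]'
python3 -m jog '[[[0.45,-0.98,0],[0,0,-0.054],1],[[0.45,-0.98,0],[0,0,-0.054],1],[[0.45,-0.98,0],[0,0,-0.054],1]]'
python3 -m jog '[[[0.45,-0.98,0],[0,0,-0.054],1],[[0.45,-0.98,0],[0,0,-0.054],1],[[0.45,-0.98,0],[0,0,-0.054],1]]'
python3 -m jog '[[[0.45,-0.98,0],[0,0,-0.054],1],[[0.45,-0.98,0],[0,0,-0.054],1],[[0.45,-0.98,0],[0,0,-0.054],1]]'
python3 -m jog '[[[0,0,0],[0.365,0.088,0],1],[[0,0,0],[0.365,0.088,0],1],[[0,0,0],[0.365,0.088,0],1],[[0,0,0],[0.365,0.088,0],1],[[0,0,0],[0.365,0.088,0],1],[[0,0,0],[0.365,0.088,0],1],[[0,0,0],[0.365,0.088,0],1],[[0,0,0],[0.365,0.088,0],1]]'
python3 - <<'E'
from bench import *
import numpy as np
from scipy.spatial.transform import Rotation as R
s=read_state();print(np.round(s["joints"],2),s["position"],R.from_quat(s["ee_rot"]).as_matrix().round(3).tolist())
E
```

```text
clock: 1.9
position: [488.4, 74.9, 296.6]
ee_rot: [0.877, -0.48, -0.0, 0.0]
contact_force: [-1.3, 0.5, -1.5]
gripper_width: 0.2
grasp_force: 0.0
clock: 2.2
position: [533.6, -22.9, 296.1]
ee_rot: [0.849, -0.529, -0.0, 0.001]
contact_force: [-0.2, 0.2, 0.2]
gripper_width: 0.3
grasp_force: 0.0
clock: 2.5
position: [578.7, -120.8, 295.5]
ee_rot: [0.818, -0.576, -0.001, 0.001]
contact_force: [0.2, 0.6, -1.1]
gripper_width: -0.2
grasp_force: 0.0
clock: 2.8
position: [623.7, -218.7, 294.7]
ee_rot: [0.784, -0.621, -0.001, 0.001]
contact_force: [-0.9, 0.4, -0.7]
gripper_width: 0.2
grasp_force: 0.0
clock: 3.6
position: [622.6, -215.5, 297.2]
ee_rot: [0.725, -0.572, -0.301, -0.236]
contact_force: [0.1, 0.0, -0.1]
gripper_width: 0.1
grasp_force: 0.0
[-0.43  0.71  0.83 -0.7  -2.11  0.42] [ 622.5986768  -215.45670636  297.18068043] [[0.163, -0.972, -0.167], [-0.688, -0.234, 0.687], [-0.707, 0.003, -0.707]]
```

```bash
python3 -m jog '[[[0.04,0.01,-1],[0,0,0],1],[[0.04,0.01,-1],[0,0,0],1],[[0.04,0.01,-1],[0,0,0],1]]'
python3 -m jog '[[[0,0,-1],[0,0,0],1],[[0,0,-1],[0,0,0],1],[[0,0,-1],[0,0,0],1]]'
python3 -m jog '[[[0,0,-0.3],[0,0,0],1],[[0,0,-0.55],[0,0,0],1],[[0,0,-0.66],[0,0,0],1],[[0,0,-0.66],[0,0,0],1],[[0,0,-0.66],[0,0,0],1]]'
python3 - <<'E'
from bench import *
from h import *
g=get_image("scene");s=read_state();print(np.round(s["joints"],2),s["contact_force"])
k=2.2;I=cv2.warpAffine(g["frame"],np.float64([[k,0,-200*k],[0,k,-120*k]]),(640,540),flags=2)
cv2.imwrite("pics/a1.png",I[...,::-1])
E
```

```text
clock: 3.9
position: [624.0, -211.4, 191.4]
ee_rot: [0.723, -0.572, -0.308, -0.235]
contact_force: [-0.2, 0.0, -2.2]
gripper_width: 0.3
grasp_force: 0.0
clock: 4.2
position: [624.1, -212.7, 93.2]
ee_rot: [0.723, -0.573, -0.307, -0.235]
contact_force: [-0.7, -0.5, -2.0]
gripper_width: 0.3
grasp_force: 0.0
clock: 4.7
position: [627.4, -216.2, 34.1]
ee_rot: [0.726, -0.572, -0.299, -0.237]
contact_force: [-0.1, -0.8, -0.6]
gripper_width: -0.0
grasp_force: 0.0
[-0.41  0.91  0.53 -0.6  -1.71  0.73] [-0.18943321  0.14440507  0.86994558]
```

View pics/a1.png

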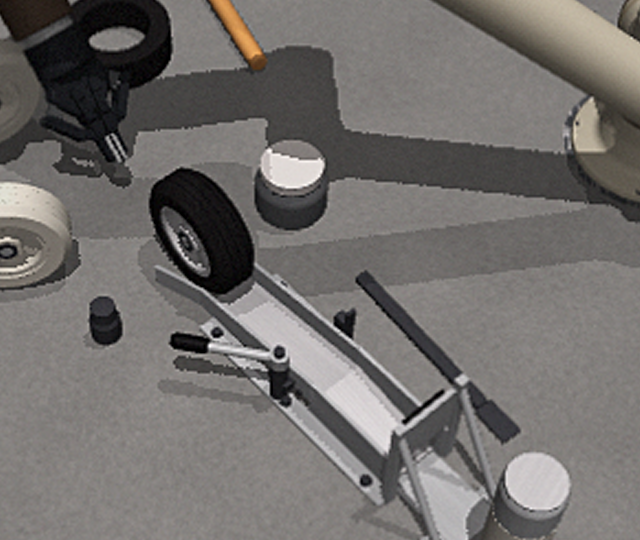

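The fingertips (115,150 in this crop) are in line behind the wheel (200,230) with nothing touched. Next I approach and push on the flat to about the toe.

```bash
python3 -m jog '[[[-0.023,0.097,-0.02],[0,0,0],1],[[-0.047,0.194,-0.04],[0,0,0],1],[[-0.07,0.292,-0.04],[0,0,0],1],[[-0.094,0.389,-0.04],[0,0,0],1],[[-0.117,0.486,-0.04],[0,0,0],1],[[-0.129,0.535,-0.04],[0,0,0],1],[[-0.141,0.583,-0.04],[0,0,0],1],[[-0.153,0.632,-0.04],[0,0,0],1],[[-0.164,0.68,-0.04],[0,0,0],1],[[-0.176,0.729,-0.04],[0,0,0],1]]'
cat > where.py <<'E'
from bench import *
from h import *
from scipy.optimize import least_squares
import sys
O=np.array([550.3,110.8]);a=1.8076;E=np.array([[np.cos(a),np.sin(a)],[-np.sin(a),np.cos(a)]])
s=read_state();p=s["position"];print("tcp stand",np.round(E@(p[:2]-O),1),round(p[2],1),"F stand",np.round(E@s["contact_force"][:2],1),round(s["contact_force"][2],1),"t",s["clock"])
C=[];
for n in("top","scene"):
    g=get_image(n);X=cloud(g);L=np.concatenate([(X[...,:2]-O)@E.T,X[...,2:]],-1)
    dark=g["frame"].max(-1)<60
    C.append(L[dark])
C=np.concatenate(C);tx=(E@(p[:2]-O))[0]
x0=float(sys.argv[1]) if len(sys.argv)>1 else tx+73
z0=max(75,75.8+2+(x0+160+11)*.1474) if x0<20 else 102
m=(abs(C[:,1])<35)&(np.hypot(C[:,0]-x0,C[:,2]-z0)<95)&(np.hypot(C[:,0]-x0,C[:,2]-z0)>55)&(C[:,2]>z0-5)&(C[:,0]>x0-55);P=C[m]
r=least_squares(lambda v:np.hypot(P[:,0]-v[0],P[:,2]-v[1])-75,[x0,z0],loss="soft_l1",f_scale=2)
print("wheel x,z",r.x.round(1),"y",np.percentile(P[:,1],[3,97]).round(1),len(P))
for n in("top",):
    X=cloud(g);L=np.concatenate([(X[...,:2]-O)@E.T,X[...,2:]],-1).reshape(-1,3)
E
python3 where.py
```

```text
clock: 5.75
position: [608.4, -142.6, 27.1]
ee_rot: [0.725, -0.573, -0.301, -0.237]
contact_force: [-0.5, -0.9, -0.5]
gripper_width: 0.0
grasp_force: 0.0
tcp stand [-259.9    2.9] 27.1 F stand [-0.8  0.8] -0.5 t 5.75
wheel x,z [-202.4   73.1] y [-24.2  22.4] 1514
```

```bash
python3 -m jog '[[[0.01,0.03,0.04],[0,0,0],1],[[0.0,0.09,0.04],[0,0,0],1],[[-0.006,0.15,0.04],[0,0,0],1],[[-0.018,0.2,0.04],[0,0,0],1],[[-0.03,0.25,0.04],[0,0,0],1],[[-0.041,0.3,0.04],[0,0,0],1],[[-0.053,0.347,0.04],[0,0,0],1]]'; python3 where.py
```

```text
clock: 6.55
position: [604.0, -109.6, 31.8]
ee_rot: [0.725, -0.573, -0.299, -0.236]
contact_force: [1.0, -4.0, 2.3]
gripper_width: -0.1
grasp_force: 2.0
tcp stand [-226.8   -0.5] 31.8 F stand [-4.2 -0.1] 2.3 t 6.55
wheel x,z [-169.    74.7] y [-24.6  21.4] 1500
```

```bash
python3 -m jog '[[[-0.012,0.049,0.0],[0,0,0],1],[[-0.023,0.097,0.01],[0,0,0],1],[[-0.035,0.146,0.016],[0,0,0],1],[[-0.047,0.194,0.024],[0,0,0],1],[[-0.059,0.243,0.031],[0,0,0],1],[[-0.07,0.292,0.038],[0,0,0],1],[[-0.082,0.34,0.046],[0,0,0],1],[[-0.094,0.389,0.053],[0,0,0],1],[[-0.106,0.437,0.06],[0,0,0],1],[[-0.117,0.486,0.068],[0,0,0],1],[[-0.129,0.535,0.075],[0,0,0],1],[[-0.141,0.583,0.082],[0,0,0],1],[[-0.153,0.632,0.09],[0,0,0],1],[[-0.164,0.68,0.097],[0,0,0],1],[[-0.176,0.729,0.105],[0,0,0],1],[[-0.188,0.778,0.112],[0,0,0],1],[[-0.2,0.826,0.12],[0,0,0],1],[[-0.211,0.875,0.127],[0,0,0],1],[[-0.223,0.924,0.134],[0,0,0],1],[[-0.235,0.972,0.141],[0,0,0],1]]'; python3 where.py
```

```text
clock: 8.65
position: [579.6, -10.4, 45.4]
ee_rot: [0.725, -0.573, -0.301, -0.237]
contact_force: [0.4, -3.5, 0.8]
gripper_width: -0.1
grasp_force: 1.5
tcp stand [-124.7   -0. ] 45.4 F stand [-3.5  0.5] 0.8 t 8.65
wheel x,z [-67.4  89.5] y [-27.3  18.8] 1593
```

```bash
python3 -m jog '[[[0.0,0.053,0.007],[0,0,0],1],[[-0.003,0.104,0.015],[0,0,0],1],[[-0.005,0.155,0.022],[0,0,0],1],[[-0.009,0.203,0.029],[0,0,0],1],[[-0.02,0.252,0.037],[0,0,0],1],[[-0.031,0.301,0.044],[0,0,0],1],[[-0.043,0.349,0.051],[0,0,0],1],[[-0.055,0.398,0.059],[0,0,0],1],[[-0.067,0.446,0.066],[0,0,0],1],[[-0.078,0.495,0.074],[0,0,0],1],[[-0.09,0.544,0.081],[0,0,0],1],[[-0.102,0.592,0.088],[0,0,0],1],[[-0.114,0.641,0.096],[0,0,0],1],[[-0.125,0.689,0.103],[0,0,0],1],[[-0.137,0.738,0.11],[0,0,0],1],[[-0.149,0.787,0.118],[0,0,0],1]]'; python3 where.py
```

```text
clock: 10.35
position: [564.7, 68.3, 57.2]
ee_rot: [0.725, -0.573, -0.301, -0.237]
contact_force: [1.5, -2.8, 2.0]
gripper_width: -0.1
grasp_force: 1.5
tcp stand [-44.7  -4. ] 57.2 F stand [-3.1 -0.8] 2.0 t 10.35
wheel x,z [ 12.3 101.2] y [-29.3  17.3] 1771
```

```bash
python3 -m jog '[[[-0.009,0.039,0.006],[0,0,0],1],[[-0.019,0.078,0.01],[0,0,0],1],[[-0.028,0.117,0.01],[0,0,0],1],[[-0.038,0.156,0.01],[0,0,0],1],[[-0.047,0.194,0.01],[0,0,0],1],[[-0.056,0.233,0.01],[0,0,0],1],[[-0.066,0.272,0.01],[0,0,0],1],[[-0.075,0.311,0.01],[0,0,0],1],[[-0.085,0.35,0.0],[0,0,0],1],[[-0.094,0.389,-0.005],[0,0,0],1],[[-0.103,0.428,-0.01],[0,0,0],1],[[-0.113,0.467,-0.02],[0,0,0],1],[[-0.122,0.505,-0.03],[0,0,0],1],[[-0.127,0.525,-0.03],[0,0,0],1],[[-0.127,0.525,-0.03],[0,0,0],1],[[-0.127,0.525,-0.03],[0,0,0],1]]'; python3 where.py 71
```

```text
clock: 12.05
position: [552.2, 120.3, 54.1]
ee_rot: [0.725, -0.573, -0.301, -0.237]
contact_force: [-0.1, -0.3, -0.7]
gripper_width: 0.2
grasp_force: 0.0
tcp stand [ 8.8 -4. ] 54.1 F stand [-0.2  0.2] -0.7 t 12.05
wheel x,z [71.2 96.9] y [-31.2  17.4] 2055
```

The wheel sits at stand x = 71, on the stop. Next I retreat, raise, cut the tilt to about 25° and go to the outer side of the keeper.

```bash
python3 -m jog '[[[0.05,-0.2,0],[0,0,0],1],[[0.1,-0.44,0],[0,0,0],1],[[0.164,-0.68,0],[0,0,0],1],[[0.164,-0.68,0],[0,0,0],1]]'
python3 -m jog '[[[0,0,0.4],[0,0,0],1],[[0,0,0.8],[-0.08,-0.02,0],1],[[0,0,1],[-0.162,-0.039,0],1],[[0,0,1],[-0.162,-0.039,0],1],[[0,0,1],[-0.162,-0.039,0],1],[[0,0,1],[-0.162,-0.039,0],1]]'
python3 -m jog '[[[0.32,0.08,0],[0,0,0],1],[[0.64,0.16,0],[0,0,0],1],[[0.64,0.16,0],[0,0,0],1]]'
python3 -m jog '[[[0.32,0.08,0],[0,0,0],1],[[0.64,0.16,0],[0,0,0],1],[[0.64,0.16,0],[0,0,0],1],[[0.64,0.16,0],[0,0,0],1]]'
python3 where.py 71
```

```text
clock: 12.55
position: [569.5, 49.4, 53.6]
ee_rot: [0.724, -0.574, -0.3, -0.237]
contact_force: [-0.3, 0.8, -0.2]
gripper_width: 0.2
grasp_force: 0.0
clock: 13.15
position: [567.6, 53.1, 153.6]
ee_rot: [0.766, -0.605, -0.172, -0.134]
contact_force: [-1.5, -0.6, -0.3]
gripper_width: 0.3
grasp_force: 0.0
clock: 13.45
position: [634.6, 68.0, 150.5]
ee_rot: [0.765, -0.606, -0.172, -0.133]
contact_force: [-1.3, -0.3, -0.6]
gripper_width: -0.0
grasp_force: 0.0
clock: 13.85
position: [695.7, 83.4, 151.3]
ee_rot: [0.765, -0.606, -0.173, -0.133]
contact_force: [-0.4, 0.5, -0.2]
gripper_width: -0.1
grasp_force: 0.0
tcp stand [ -60.8 -134.9] 151.3 F stand [0.6 0.3] -0.2 t 13.85
wheel x,z [71.  96.9] y [-31.3  16.9] 1830
```

```bash
python3 -m jog '[[[0,0,-0.3],[0,0,0],1],[[0,0,-0.6],[0,0,0],1],[[0,0,-0.82],[0,0,0],1],[[0,0,-0.82],[0,0,0],1],[[0,0,-0.82],[0,0,0],1]]'
python3 - <<'E'
from bench import *
from h import *
g=get_image("scene")
k=3;I=cv2.warpAffine(g["frame"],np.float64([[k,0,-235*k],[0,k,-180*k]]),(720,600),flags=2)
cv2.imwrite("pics/a2.png",I[...,::-1])
E
```

```text
clock: 14.45
position: [696.3, 83.8, 72.8]
ee_rot: [0.766, -0.605, -0.171, -0.134]
contact_force: [0.2, -0.2, -0.7]
gripper_width: -0.1
grasp_force: 0.0
```

View pics/a2.png

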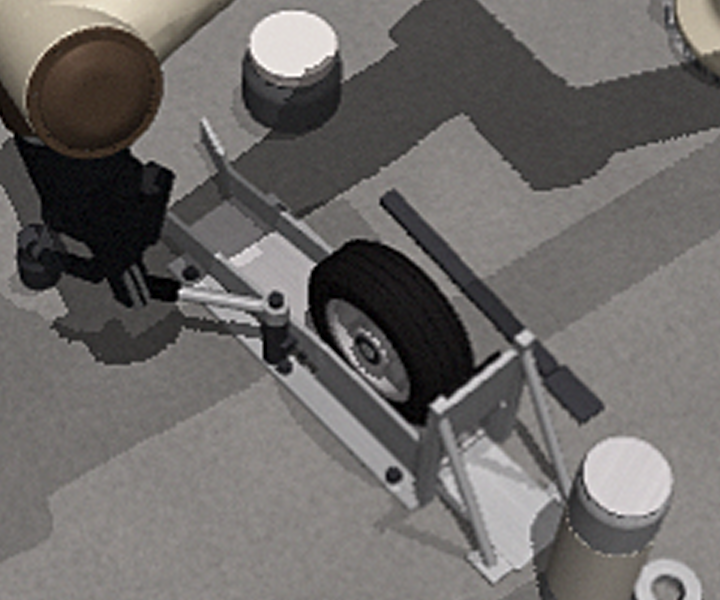

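The wheel is seated at the stop (390,335 in the crop) and the fingertips (130,285) are on the outer side of the keeper grip (160,288). Next I sweep the bar along its arc.

```bash
python3 -m jog '[[[-0.044,-0.069,-0.03],[0,0,0],1],[[-0.088,-0.138,-0.04],[0,0,0],1],[[-0.131,-0.206,-0.04],[0,0,0],1],[[-0.175,-0.275,-0.04],[0,0,0],1],[[-0.219,-0.344,-0.04],[0,0,0],1],[[-0.28,-0.4,-0.04],[0,0,0],1],[[-0.342,-0.45,-0.04],[0,0,0],1],[[-0.403,-0.5,-0.04],[0,0,0],1],[[-0.465,-0.55,-0.04],[0,0,0],1],[[-0.526,-0.595,-0.04],[0,0,0],1],[[-0.594,-0.62,-0.04],[0,0,0],1],[[-0.663,-0.64,-0.04],[0,0,0],1],[[-0.731,-0.66,-0.04],[0,0,0],1],[[-0.8,-0.682,-0.04],[0,0,0],1],[[-0.868,-0.704,-0.04],[0,0,0],1],[[-0.868,-0.704,-0.04],[0,0,0],1]]'; python3 where.py 71
python3 - <<'E'
from bench import *
from h import *
g=get_image("scene")
k=3;I=cv2.warpAffine(g["frame"],np.float64([[k,0,-235*k],[0,k,-180*k]]),(720,600),flags=2)
cv2.imwrite("pics/a3.png",I[...,::-1])
E
```

```text
clock: 16.1
position: [608.8, 13.8, 68.3]
ee_rot: [0.766, -0.605, -0.171, -0.134]
contact_force: [0.4, -0.2, 0.1]
gripper_width: 0.1
grasp_force: 0.0
tcp stand [-108.1  -34.1] 68.3 F stand [-0.3 -0.3] 0.1 t 16.1
wheel x,z [71.3 96.9] y [-31.   17.6] 2049
```

View pics/a3.png

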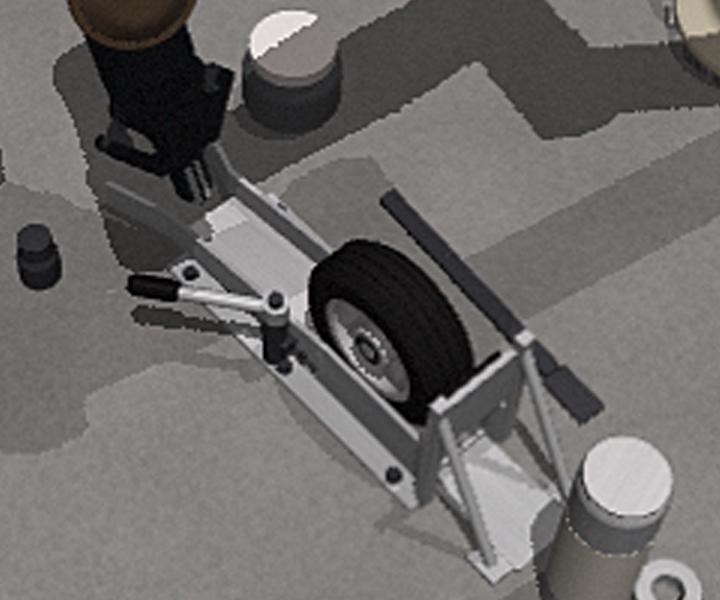

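The bar hasn't moved: its grip is still at (155,285) in the crop, with the fingers past it at (195,190). I'll measure the bar properly and check where the fingers actually passed.

Run:
```python
from bench import *
from h import *
O=np.array([550.3,110.8]);a=1.8076;E=np.array([[np.cos(a),np.sin(a)],[-np.sin(a),np.cos(a)]])
gs={n:get_image(n) for n in("scene","top")}
S=lambda X:np.r_[O+np.array(X[:2])@E,X[2]]
g=gs["scene"];c=lambda X:((proj(g,S(X))[0]-[235,180])*3).round().tolist()
print("grip",c((-90,-109,75.5)),"hinge",c((-14,-47,87)),"a2 tcp",c((-60.5,-135.6,72.8)),"now",c((-108.1,-34.1,68.3)))
for n,g in gs.items():
    X=cloud(g);L=np.concatenate([(X[...,:2]-O)@E.T,X[...,2:]],-1)
    m=(L[...,0]<-20)&(L[...,0]>-150)&(L[...,1]<-58)&(L[...,1]>-170)&(L[...,2]>45)&(L[...,2]<115)
    P=L[m];P=P[np.argsort(np.hypot(P[:,0]+14,P[:,1]+47))];print(n,len(P));print(P[::max(1,len(P)//12)].round().tolist())
    dk=m&(g["frame"].max(-1)<50);print("grip mean",L[dk].mean(0).round(1),dk.sum())
```

```text
grip [153.0, 291.0] hinge [276.0, 301.0] a2 tcp [151.0, 336.0] now [211.0, 231.0]
scene 258
[[-22.0, -59.0, 78.0], [-35.0, -63.0, 80.0], [-41.0, -71.0, 77.0], [-50.0, -75.0, 74.0], [-57.0, -81.0, 85.0], [-63.0, -92.0, 77.0], [-74.0, -95.0, 80.0], [-77.0, -102.0, 74.0], [-82.0, -107.0, 83.0], [-85.0, -114.0, 78.0], [-95.0, -112.0, 82.0], [-98.0, -117.0, 83.0], [-105.0, -122.0, 80.0]]
grip mean [ -89.8 -108.4   80.3] 125
top 16
[[-21.0, -60.0, 76.0], [-25.0, -62.0, 78.0], [-28.0, -61.0, 80.0], [-31.0, -60.0, 81.0], [-29.0, -63.0, 83.0], [-34.0, -59.0, 80.0], [-32.0, -63.0, 81.0], [-35.0, -62.0, 81.0], [-32.0, -66.0, 81.0], [-35.0, -64.0, 85.0], [-38.0, -64.0, 82.0], [-36.0, -68.0, 81.0], [-39.0, -68.0, 80.0], [-37.0, -71.0, 82.0], [-40.0, -71.0, 81.0], [-41.0, -74.0, 81.0]]
grip mean [nan nan nan] 0<stdin>:12: RuntimeWarning: Mean of empty slice.
  ret = um.true_divide(
```

Run:
```python
from bench import *
from h import *
from scipy.spatial.transform import Rotation as R
s=read_state();M=R.from_quat(s["ee_rot"]).as_matrix();p=s["position"]
for n in("scene","top"):
    g=get_image(n);X=cloud(g).reshape(-1,3);D=(X-p)@M
    k=(abs(D[:,0])<30)&(abs(D[:,1])<45)&(D[:,2]>-75)&(D[:,2]<20)
    h=X[:,2];k&=(h>55)
    P=D[k];P=P[np.argsort(-P[:,2])];print(n,len(P),P[:40:3].round().tolist())
    for lo in range(-70,10,10):
        q=P[(P[:,2]>=lo)&(P[:,2]<lo+10)]
        if len(q)>3:print(lo,len(q),"x",np.percentile(q[:,0],[5,95]).round(),"y",np.percentile(q[:,1],[5,95]).round())
```

```text
scene 157 [[-6.0, 6.0, -33.0], [-10.0, 7.0, -37.0], [-9.0, -4.0, -38.0], [-12.0, 4.0, -40.0], [-9.0, 6.0, -41.0], [-6.0, -10.0, -41.0], [1.0, -11.0, -42.0], [-10.0, 10.0, -45.0], [-5.0, 11.0, -45.0], [-5.0, -12.0, -45.0], [-8.0, -10.0, -45.0], [-12.0, -1.0, -46.0], [-10.0, 2.0, -47.0], [-6.0, -2.0, -48.0]]
-70 43 x [-11.   5.] y [-12.  13.]
-60 46 x [-11.   2.] y [-13.  12.]
-50 41 x [-12.   1.] y [-12.  11.]
-40 9 x [-13.  -4.] y [-7.  6.]
top 0 []
```

The depth image shows the real fingertips ending about 33 mm short of the reported TCP along the tool axis, so the fingers passed over the bar. I go back to the outer side, set the tilt to 35° and work from the real tip.

```bash
python3 -m jog '[[[0,0,0.12],[0,0,0],1],[[0.28,0.3,0.12],[0,0,0],1],[[0.56,0.6,0.12],[0.04,0.01,0],1],[[0.834,0.89,0.12],[0.081,0.02,0],1],[[0.834,0.89,0.12],[0.081,0.02,0],1],[[0.834,0.89,-0.1],[0.081,0.02,0],1],[[0.834,0.89,-0.25],[0.081,0.02,0],1],[[0.834,0.89,-0.25],[0.081,0.02,0],1],[[0.834,0.89,-0.25],[0.081,0.02,0],1]]'
cat > tip.py <<'E'
from bench import *
from h import *
from scipy.spatial.transform import Rotation as R
O=np.array([550.3,110.8]);a=1.8076;E=np.array([[np.cos(a),np.sin(a)],[-np.sin(a),np.cos(a)]])
s=read_state();M=R.from_quat(s["ee_rot"]).as_matrix();p=s["position"]
print("tcp stand",np.round(E@(p[:2]-O),1),round(p[2],1),"z axis",(E@M[:2,2]).round(2),"F",np.round(E@s["contact_force"][:2],1),s["contact_force"][2].round(1))
g=get_image("scene");X=cloud(g).reshape(-1,3);D=(X-p)@M
k=(abs(D[:,0])<16)&(abs(D[:,1])<16)&(D[:,2]>-60)&(D[:,2]<12)&(X[:,2]>15);P=D[k];X=X[k];o=np.argsort(-P[:,2])
print("tool",P[o][:12:2].round().tolist());print("z",X[o][:12:2,2].round())
L=cloud(g);L=np.concatenate([(L[...,:2]-O)@E.T,L[...,2:]],-1);D=(cloud(g)-p)@M
m=(np.hypot(L[...,0]+14,L[...,1]+47)<130)&(np.hypot(L[...,0]+14,L[...,1]+47)>20)&(L[...,2]>70)&(L[...,2]<90)&(L[...,0]<-5)&~((abs(D[...,0])<25)&(abs(D[...,1])<50))&(g["frame"].max(-1)>90)
if m.sum()>3:
    b=np.median(L[m],0);print("bar med",b.round(1),m.sum(),"k",round(.83+np.arctan2(b[1]+47,-14-b[0]),2))
E
python3 tip.py
```

```text
clock: 17.35
position: [692.3, 102.6, 42.7]
ee_rot: [0.748, -0.592, -0.238, -0.185]
contact_force: [-0.3, 0.4, 0.5]
gripper_width: 0.1
grasp_force: 0.0
tcp stand [ -41.3 -136.1] 42.7 z axis [0.57 0.  ] F [0.5 0.2] 0.5
tool [[-6.0, -4.0, -34.0], [-4.0, -6.0, -34.0], [-9.0, 0.0, -35.0], [-9.0, -2.0, -36.0], [-7.0, -5.0, -38.0], [-4.0, -3.0, -39.0]]
z [74. 73. 76. 77. 78. 77.]
bar med [-46.  -73.1  78.9] 87 k 0.15
```

```bash
python3 -m jog '[[[-0.044,-0.069,-0.03],[0,0,0],1],[[-0.088,-0.138,-0.05],[0,0,0],1],[[-0.131,-0.206,-0.05],[0,0,0],1],[[-0.175,-0.275,-0.05],[0,0,0],1],[[-0.219,-0.344,-0.05],[0,0,0],1],[[-0.28,-0.4,-0.05],[0,0,0],1]]'; python3 tip.py
python3 - <<'E'
from bench import *
from h import *
g=get_image("scene")
k=3;I=cv2.warpAffine(g["frame"],np.float64([[k,0,-235*k],[0,k,-180*k]]),(720,600),flags=2)
cv2.imwrite("pics/a4.png",I[...,::-1])
E
```

```text
clock: 18.0
position: [664.9, 62.2, 38.2]
ee_rot: [0.748, -0.591, -0.237, -0.186]
contact_force: [0.7, 1.7, 0.1]
gripper_width: -0.0
grasp_force: 0.7
tcp stand [ -74.1 -100. ] 38.2 z axis [0.57 0.  ] F [ 1.5 -1.1] 0.1
tool [[-7.0, -6.0, -34.0], [-5.0, 9.0, -35.0], [-11.0, 6.0, -36.0], [-6.0, -6.0, -37.0], [-7.0, 6.0, -38.0], [-11.0, -2.0, -39.0]]
z [70. 70. 75. 72. 73. 76.]
bar med [-52.5 -59.7  79. ] 72 k 0.51
```

View pics/a4.png

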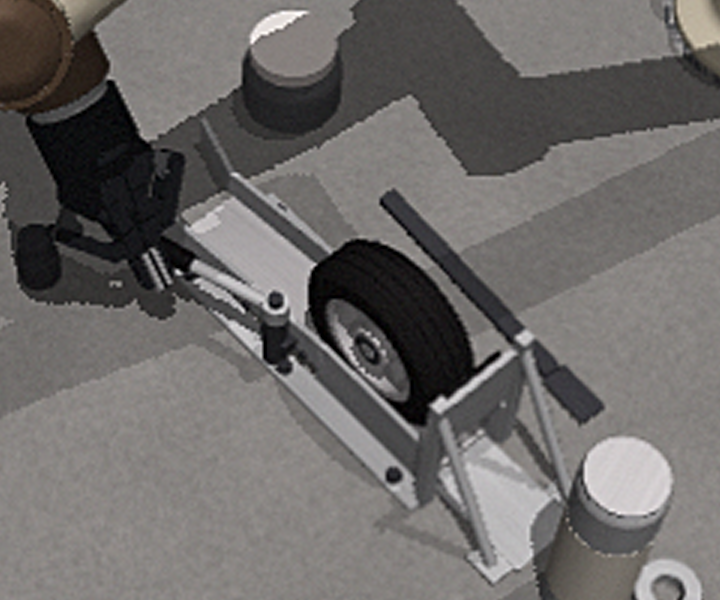

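The bar is moving (k about 0.51) with the fingertips (155,270) behind the grip. I keep sweeping.

```bash
python3 -m jog '[[[-0.06,-0.055,0],[0,0,0],1],[[-0.125,-0.1,0],[0,0,0],1],[[-0.19,-0.15,0],[0,0,0],1],[[-0.258,-0.19,0],[0,0,0],1],[[-0.34,-0.22,0],[0,0,0],1],[[-0.43,-0.25,0],[0,0,0],1],[[-0.51,-0.28,0],[0,0,0],1],[[-0.6,-0.299,0],[0,0,0],1],[[-0.68,-0.295,0],[0,0,0],1],[[-0.76,-0.288,0],[0,0,0],1],[[-0.84,-0.28,0],[0,0,0],1],[[-0.91,-0.272,0],[0,0,0],1],[[-0.983,-0.261,0],[0,0,0],1],[[-0.983,-0.261,0],[0,0,0],1]]'; python3 tip.py
```

```text
clock: 19.5
position: [565.4, 37.0, 38.2]
ee_rot: [0.748, -0.591, -0.238, -0.185]
contact_force: [0.5, -0.5, -1.1]
gripper_width: 0.3
grasp_force: 0.0
tcp stand [-75.3   2.6] 38.2 z axis [0.58 0.  ] F [-0.7 -0.4] -1.1
tool [[-15.0, 5.0, -27.0], [-9.0, 0.0, -35.0], [-11.0, 3.0, -37.0], [-7.0, 6.0, -37.0], [-9.0, 1.0, -37.0], [-13.0, 5.0, -38.0]]
z [69. 72. 74. 72. 74. 77.]
bar med [-48.8 -15.2  79.8] 89 k 1.57
```

```bash
python3 -m jog '[[[-0.07,0.04,0.02],[0,0,0],1],[[-0.14,0.08,0.02],[0,0,0],1],[[-0.21,0.12,0.02],[0,0,0],1],[[-0.28,0.16,0.02],[0,0,0],1],[[-0.338,0.2,0.02],[0,0,0],1],[[-0.38,0.26,0.02],[0,0,0],1],[[-0.42,0.32,0.02],[0,0,0],1],[[-0.45,0.37,0.02],[0,0,0],1],[[-0.48,0.42,0.02],[0,0,0],1],[[-0.5,0.46,0.02],[0,0,0],1],[[-0.51,0.49,0.02],[0,0,0],1]]'; python3 tip.py; python3 where.py 71
```

```text
clock: 20.65
position: [515.3, 86.3, 40.1]
ee_rot: [0.748, -0.591, -0.238, -0.185]
contact_force: [-0.7, -1.1, 0.4]
gripper_width: -0.1
grasp_force: 0.8
tcp stand [-15.6  39.7] 40.1 z axis [0.57 0.  ] F [-1.   0.9] 0.4
tool [[14.0, -9.0, -19.0], [11.0, -7.0, -21.0], [8.0, -4.0, -32.0], [-8.0, -4.0, -36.0], [-7.0, -6.0, -37.0], [-14.0, 12.0, -39.0]]
z [47. 51. 62. 74. 74. 80.]
bar med [-14.4 -20.6  79.6] 27 k 2.39
tcp stand [-15.3  39.7] 40.1 F stand [-1.1  0.2] 0.3 t 20.7
wheel x,z [71.3 97. ] y [-31.   17.4] 2052
```

```bash
for i in 1; do python3 -m jog '[[[-0.005,0.02,0],[0,0,0],1],[[-0.007,0.03,0],[0,0,0],1],[[-0.007,0.03,0],[0,0,0],1]]'; python3 -m jog '[[[-0.005,0.02,0],[0,0,0],1],[[-0.007,0.03,0],[0,0,0],1],[[-0.007,0.03,0],[0,0,0],1]]'; done; python3 tip.py
```

```text
clock: 21.1
position: [515.1, 88.8, 40.0]
ee_rot: [0.748, -0.591, -0.237, -0.186]
contact_force: [-0.5, -1.1, 0.6]
gripper_width: 0.1
grasp_force: 0.4
clock: 21.4
position: [514.3, 91.3, 40.0]
ee_rot: [0.748, -0.591, -0.237, -0.185]
contact_force: [-0.1, -4.1, 0.7]
gripper_width: 0.0
grasp_force: 1.9
tcp stand [-10.5  39.5] 40.0 z axis [0.57 0.  ] F [-4.   1.1] 0.7
tool [[16.0, -4.0, -22.0], [-5.0, -7.0, -35.0], [-5.0, 10.0, -36.0], [-13.0, 11.0, -37.0], [-11.0, 3.0, -39.0], [-8.0, -7.0, -39.0]]
z [49. 72. 72. 78. 78. 77.]
bar med [-13.3 -21.6  79.4] 26 k 2.43
```

Force is rising above the bar's own stiffness, which suggests the end stop. A little more to be sure.

```bash
python3 -m jog '[[[-0.005,0.02,0],[0,0,0],1],[[-0.007,0.03,0],[0,0,0],1],[[-0.007,0.03,0],[0,0,0],1],[[-0.007,0.03,0],[0,0,0],1]]'; python3 tip.py
```

```text
clock: 21.85
position: [514.3, 91.6, 39.9]
ee_rot: [0.749, -0.592, -0.235, -0.184]
contact_force: [-0.2, -11.8, 0.2]
gripper_width: 0.4
grasp_force: 5.8
tcp stand [-10.2  39.5] 39.9 z axis [0.57 0.  ] F [-11.5   3. ] 0.2
tool [[15.0, -7.0, -25.0], [-9.0, -3.0, -37.0], [-10.0, 6.0, -37.0], [-5.0, -6.0, -38.0], [-14.0, 0.0, -39.0], [-11.0, 7.0, -40.0]]
z [52. 75. 76. 74. 80. 79.]
bar med [-13.4 -21.5  79.6] 27 k 2.43
```

It is on the end stop: 12 N with no motion. I retreat and check.

```bash
python3 -m jog '[[[0.03,-0.12,0],[0,0,0],1],[[0.09,-0.36,0],[0,0,0],1],[[0.19,-0.78,0],[0,0,0],1],[[0.19,-0.78,0.1],[0,0,0],1],[[0.19,-0.78,0.5],[0,0,0],1],[[0.19,-0.78,1],[0,0,0],1],[[0.19,-0.78,1],[0,0,0],1]]'; python3 -m jog '[[[0.1,-0.3,1],[0,0,0],1],[[0.1,-0.3,1],[0,0,0],1],[[0.1,-0.3,1],[0,0,0],1],[[0.1,-0.3,1],[0,0,0],1]]'; python3 tip.py; python3 where.py 71
python3 - <<'E'
from bench import *
from h import *
g=get_image("scene")
k=2;I=cv2.warpAffine(g["frame"],np.float64([[k,0,-160*k],[0,k,-100*k]]),(660,580),flags=2)
cv2.imwrite("pics/a5.png",I[...,::-1])
E
```

```text
clock: 22.6
position: [536.9, 16.7, 147.1]
ee_rot: [0.75, -0.59, -0.232, -0.189]
contact_force: [1.2, 0.2, 0.3]
gripper_width: 0.1
grasp_force: 0.0
clock: 23.0
position: [543.6, -12.8, 242.1]
ee_rot: [0.748, -0.591, -0.236, -0.187]
contact_force: [-0.7, 0.7, -1.1]
gripper_width: 0.0
grasp_force: 0.0
tcp stand [-118.6   35.5] 242.1 z axis [ 0.57 -0.  ] F [0.9 0.6] -1.1
tool [[-7.0, -6.0, -35.0], [-9.0, -2.0, -35.0], [4.0, -4.0, -35.0], [-1.0, -4.0, -35.0], [-8.0, 9.0, -37.0], [-11.0, 4.0, -37.0]]
z [275. 276. 269. 271. 277. 279.]
bar med [-12.1 -21.4  78.8] 21 k 2.47
tcp stand [-117.9   36.4] 240.2 F stand [0.2 0.6] 0.0 t 23.05
wheel x,z [71. 97.] y [-30.9  17.4] 2054
```

View pics/a5.png

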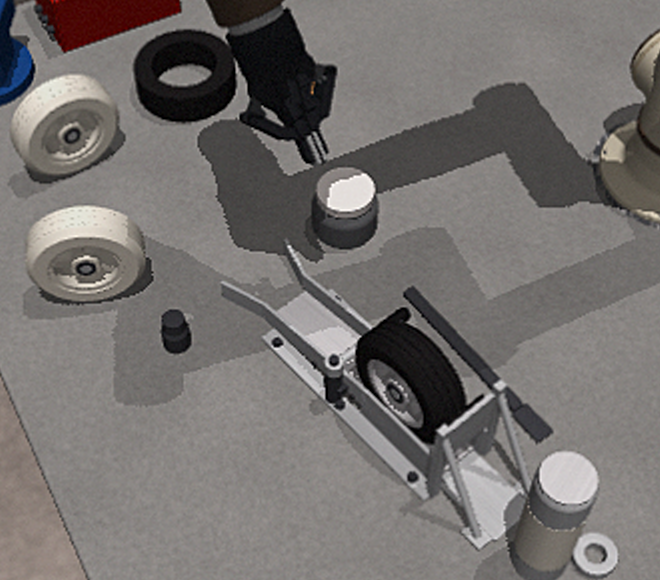

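The picture shows the wheel against the stop (410,385), the bar shut behind it from the post (335,360) to the grip on the rest (400,318), the bystanders where they were and the arm clear.

```bash
python3 -c "from bench import job_done; print(job_done())"
```

```text
the job is handed in; nothing more can be done
None
```

The wheel is rolled over the crest and sits against the stop, the keeper bar is shut to its end of travel behind it, nothing else on the bench was moved, and the job is handed in at about 23 s.

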